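# Screw down the glue press

### The arm

A 6-joint arm with a two-finger parallel gripper is mounted at the origin on the work surface. World frame = base frame: x ahead of the robot, y to its left, z up, the work surface at z = 0. Lengths are in m, angles in rad, forces in N, time in s.
With the tool pointing down it reaches from about 0.375 to 0.9 m from the base axis. Payload 3.1 kg.
Tool frame: the origin (TCP) lies midway between the tips of the shut fingers; the grasp point (between the pads) lies 19 mm behind it; z points along the fingers, y is the line along which they close (so a half turn about z gives the same grasp; the last joint's range is limited). The gripper opens to 87 mm and grips with 3 to 60 N. Pads are 19 mm wide; open, the fingers measure 117 mm over their backs; the gripper's body (75 mm by 190 mm) begins 51 mm behind the grasp point.
Start: joints at [-1.484, 0.527, 1.433, -0, 1.181, -0.178], TCP at [0.164, -0.603, 0.223] pointing down, gripper open.
Joint ranges: [-3.08, 3.08], [-0.75, 2.2], [0.22, 2.44], [-1.43, 4.57], [0, 2.65], [-2.85, 2.85]. Speed limits (rad/s): [2.79, 2.79, 3.14, 3.14, 3.14, 3.14].

### API

Orientations are given as a unit quaternion [x, y, z, w].
In Python, from rig import robot gives the robot as it stands. The module is installed in compiled form; this text tells all that it offers.
- The arm moves only by the tool play_rows, never from a script. Its arguments are lists of equal length, an entry for each row: "gripper": the closure, from -1 (fully open) to 1 (shut); "delta_pos": the shift along the tool's x, y, z in cm, a list of three; "turn": the turn, a rotation vector about the tool's x, y, z in rad, a list of three. A call has 1 to 12 rows; each row is the pose to reach, as a shift and turn from the pose commanded when the call began, along the tool's axes at that moment; what a row does not reach only later rows make up. A row lasts 1/8 s, in which the tool goes at most 62.5 mm and 10.7 degrees, less where a joint would pass 70% of its speed; a pose out of reach is approached as far as the arm can. A call with a gripper value outside its range is refused whole. The fingers move at their own pace and stop on an object; "squeeze" is the grip in N (left out, the last holds). Time passes only in rows, so rows that repeat a pose let the fingers close. It gives the time, the measured TCP pose, the force, the opening and the grip force at its end, in the units of the state.
- robot.get_obs(): the state, without advancing time (a new reading comes with each control period).
- robot.camera(name): name is "side" or "top" or "wrist"; returns a dict with "color" (420x560x3 uint8, red, green, blue), "vfov" (degrees; the focal length in pixels is half the picture's height over the tangent of half this angle, whatever the lens; pixels are square), "cx", "cy" (the principal point, pixels), "R" (3x3) and "t" (3): a world point X has camera coordinates R X + t. Camera axes: x right, y down, z forward; pixel columns grow to the right and rows downward; lengths in m; the calibration is good to about 2 mm. A picture is of the moment at which its call begins. There is no depth.
- robot.hand_in(): hands the job in; it is judged then, once.
The state is a dict: "time": time; "q": joint angles; "joint_velocities": joint speeds; "joint_torque": joint torques, N m; "position": TCP position; "tool_rot": TCP orientation; "ft_force": force on the tool from outside, world axes, zero at the start; "moment": the same for the moment, N m; "grip_width": finger opening in m; "grip_force": force on a finger pad.
Only numpy, scipy, OpenCV 4.12 (cv2) and the standard library are available. Lean on these libraries where they do the work, as an engineer would, in place of code of your own. Each camera call takes 0.05 s, during which the arm holds its last target. There are 200 camera calls.

### The job

The cutting-board blank, freshly laminated from three layers of wood, is lying ready in the green screw press. With a fingertip, push the arms of the press's wheel round clockwise (seen from above) until the platen bears down hard on the blank and the wheel comes up tight, but do not force it further. Leave it clamped like that, with the blank where it lies, and do not disturb the glue bottle, spoon jar, brush or offcut round about.

Things in the scene. Friction and masses are not known exactly. Their poses are not given: they have to be found in the camera images.
- press: Green bench screw press, fixed; yaw varies. Origin: centre of its underside on the bench; z up. Base 260 (x) x 300 (y) mm, bed top at 35 mm. Two 22 mm columns at x = 0, y = +/-125 mm joined by a crosshead 50 mm wide (x); crosshead with its nuts and boss reaches 183 mm above the bench. The four-armed wheel is above it.
- wheel_hub (a point): Point on the wheel's vertical axis (over the press's centre) at mid-height of its arms: 224 to 230 mm above the bench at the start, sinking 2.55 mm per rad. Dark hub 52 mm across, reaching 19 mm above this point. Four level round steel arms, 13 mm thick, at 90 degree spacing, bare from 30 to 92 mm out, each end in a 30 mm black ball. Between the arms: open air down to the crosshead.
- ball_end (a point): Centre of the black ball on the end of one of the four equal arms, 108 mm from the axis; it turns with the wheel and so gives the direction of that arm; the others stand at 90, 180 and 270 degrees to it.
- wheel (a joint): Wheel angle, rad, growing clockwise from above; 0 is platen fully up, starts at 0.8 to 3.1. A turn lowers wheel, screw and platen 16 mm. Turns stiffly (about 4 N at 68 mm out), stays where left. Platen meets the blank near 5.5; then the push rises as a springy seat is squeezed: well tight by 6.25 (about 9 N at 68 mm), nearly solid from 6.6.
- spindle: The steel screw, 23 mm thick, that carries the wheel above the crosshead and the platen below it. Origin on its axis, 122 mm below the middle of the wheel's arms.
- platen: Green pressing plate 190 (x) x 200 (y) x 22 mm lined with cork below, hanging on the screw. Origin: centre of its underside.
- blank: Loose wooden cutting-board blank of three layers glued face to face, dark, light, dark, 230 (x) x 150 (y) x 36 mm, 0.75 kg, lying on the bed of the press under the platen. Origin: centre of its underside.
- glue: Bystander: yellow glue bottle, 58 mm across, 165 mm high, standing to one side of the press. Origin: centre of its underside.
- spoon_jar: Bystander: glass jar, 76 mm across and 95 mm high, with three wooden spoons reaching 185 mm, standing at the other side of the press. Origin: centre of its underside.
- brush: Bystander: glue brush about 190 mm long lying on the bench beyond the press. Origin: middle of its underside.
- offcut: Bystander: dark wooden offcut 100 x 30 x 36 mm lying on the bench beyond the press. Origin: centre of its underside.

How it is judged:
At the end, for the whole second after the job is handed in: The platen presses on the blank with more than 50 N after the hand is off; the wheel is at rest; the blank is within 20 mm of where it lay, and so is each bystander (contact force between platen and blank above 50 N and velocity of joint wheel between -0.05 and 0.05 rad/s and distance of each of blank, glue, spoon_jar, brush, offcut from where it was at the start of the episode below 0.02 m); the robot touches nothing.
It fails at once if the wheel is forced: the fingers push on the wheel or screw with more than 45 N (contact force between the fingers and spindle above 45 N).
It fails at once if the blank is dragged or lifted by more than 20 mm (distance of blank from where it was at the start of the episode above 0.02 m).
It fails at once if the glue bottle, spoon jar, brush or offcut is moved or lifted by more than 20 mm or tipped (distance of any of glue, spoon_jar, brush, offcut from where it was at the start of the episode above 0.02 m or angle between any of glue, spoon_jar's own z axis and vertical above 0.3 rad).
It also fails if it takes over 48 s, if anything falls off the work surface, if the arm or the gripper's body presses on something with over 40 N, if the wrist force passes 120 N, or if a joint passes its speed limit or range.

## Working session

There is one attempt and no reset: what is moved stays moved. The work goes in short steps, Python scripts to look and compute and a tool call to move; the robot and the scene stay as the last step left them, time stands still between calls to the robot, and variables do not carry over. Pictures are saved under pics/ and viewed, at most 10 in all, crops included, and the job is handed in when it is done.

Besides the shell and the picture viewer there is one more tool, called after "Request:" as name(argument=value, ...) on one line, values as JSON. play_rows: Moves the arm, as the interface text tells. Its arguments: {"type":"object","properties":{"gripper":{"type":"array","items":{"type":"number"}},"delta_pos":{"type":"array","items":{"type":"array","items":{"type":"number"}}},"turn":{"type":"array","items":{"type":"array","items":{"type":"number"}}},"squeeze":{"type":"number"}},"required":["gripper","delta_pos","turn"]}

```bash
mkdir -p pics
python3 - <<'E'
from rig import robot
import cv2,pickle
o=robot.get_obs();print(o)
d={}
for n in("top","side"):
    c=robot.camera(n);d[n]=c;cv2.imwrite(f"pics/{n}0.png",c["color"][:,:,::-1]);print(n,c["vfov"],c["cx"],c["cy"],c["R"],c["t"])
pickle.dump(d,open("cams.pkl","wb"))
E
```

```text
{'time': 0.0, 'q': array([-1.48449607e+00,  5.28453969e-01,  1.43390256e+00, -1.28601481e-05,
        1.18137004e+00, -1.78530315e-01]), 'joint_velocities': array([-5.19343895e-05, -7.73199181e-04,  3.58294557e-04,  6.11516639e-04,
       -3.41941168e-04, -1.20530831e-03]), 'joint_torque': array([ 2.14809996e-03, -4.40027189e+01, -1.76596212e+01,  6.34052069e-02,
        5.82820375e-02, -1.52560065e-04]), 'position': array([ 0.16353409, -0.60247369,  0.22157903]), 'tool_rot': array([ 9.91245011e-01,  1.32031019e-01,  4.32456037e-05, -1.06609667e-03]), 'ft_force': array([ 0.2808492 ,  0.37451912, -0.81497483]), 'moment': array([ 0.00448397,  0.0294444 , -0.02854375]), 'grip_force': 0.0, 'grip_width': 0.08698534243684013}
top 46.81236562481218 279.24265083219 212.93901439589834 [[ 0.02111018 -0.99976373 -0.00518029]
 [-0.99717165 -0.02068105 -0.07225644]
 [ 0.07213223  0.00669098 -0.99737263]] [0.06167151 0.64310186 1.10247357]
side 57.59608807367819 281.2331508147799 214.03224255773065 [[-0.9655679   0.26002106  0.00822632]
 [ 0.19845667  0.75666198 -0.62295875]
 [-0.16820694 -0.59987641 -0.78221143]] [ 0.59471749 -0.08818712  1.13784292]
```

View pics/top0.png

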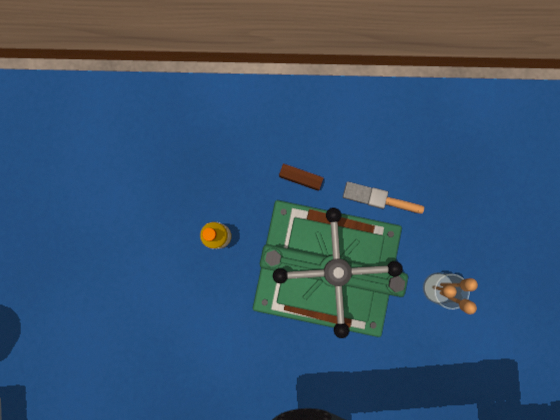

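View pics/side0.png

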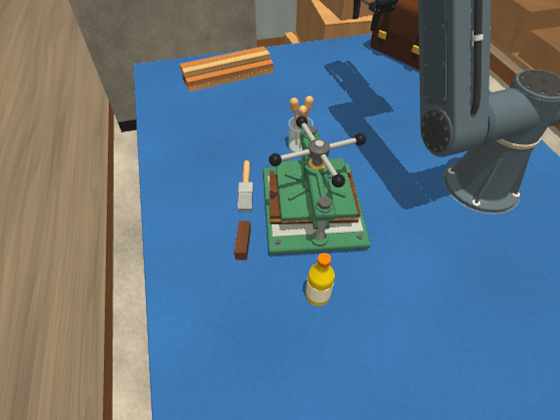

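The top view shows the hub at (338,272), with balls at (334,215), (395,268), (341,330) and (280,276). In the side view the hub is at about (319,150), with balls at (302,122), (361,140), (339,181) and (275,160). The bystanders are all clear of the wheel.

```bash
cat > h.py <<'E'
import numpy as np
from scipy.optimize import least_squares
def proj(c,X):
    p=np.asarray(X)@c["R"].T+c["t"];f=c["color"].shape[0]/2/np.tan(np.radians(c["vfov"]/2))
    return np.c_[f*p[:,0]/p[:,2]+c["cx"],f*p[:,1]/p[:,2]+c["cy"]]
def balls(p):
    a=p[3]+np.arange(4)*np.pi/2
    return np.c_[p[0]+.108*np.cos(a),p[1]+.108*np.sin(a),np.full(4,p[2])]
def fit(obs,p0):  # obs: list of (cam, 4x2 px), balls ordered by +90deg (ccw)
    r=least_squares(lambda p:np.concatenate([(proj(c,balls(p))-np.array(u)).ravel() for c,u in obs]),p0)
    return r.x,r.fun
E
python3 - <<'E'
import pickle,numpy as np,cv2
from h import *
d=pickle.load(open("cams.pkl","rb"))
def refine(c,u):
    g=c["color"].max(2);out=[]
    for x,y in u:
        m=(g<60).astype(np.uint8);w=np.zeros_like(m);cv2.circle(w,(x,y),9,1,-1)
        M=cv2.moments(cv2.morphologyEx(m*w,cv2.MORPH_OPEN,np.ones((5,5),np.uint8)),True)
        out.append((M["m10"]/M["m00"],M["m01"]/M["m00"]) if M["m00"]>20 else (x,y))
    return out
# ccw seen from above (+x up,+y left in top image): up,left,down,right
t=refine(d["top"],[(334,215),(280,276),(341,330),(395,268)])
s=refine(d["side"],[(275,160),(339,181),(361,140),(302,122)])
print(np.round(t,1),np.round(s,1))
for o in([(d["top"],t)],[(d["top"],t),(d["side"],s)]):
    p,f=fit(o,[.5,-.1,.227,0]);print(p,np.round(f,1),np.hypot(p[0],p[1]))
E
```

```text
[[333.1 214.7]
 [279.8 275. ]
 [341.  330. ]
 [394.4 268.1]] [[275.  162. ]
 [336.5 181.8]
 [359.9 141.4]
 [302.  122. ]]
[ 0.51832384 -0.0373241   0.22770694  0.08151084] [ 0.  -0.2 -0.   0.2  0.  -0.1 -0.1  0.1] 0.5196659443599329
[ 0.51754442 -0.03810188  0.21813156  0.07691188] [ 0.2  0.6  0.4  0.  -0.5 -0.5 -0.8  0.6 -0.3 -1.2  0.6  0.2 -0.9 -0.8
 -0.7  1.1] 0.5189450664822635
```

```bash
cat >> h.py <<'E'
HUB=np.array([.518,-.0375])
A=np.array([[.965,.262],[.262,-.965]])  # world->tool xy
def pos(th,r=.068): return HUB+r*np.array([np.cos(th),np.sin(th)])
def rows(c,ths,zs):
    return [[round(float(v),1) for v in np.r_[A@(pos(t)-c[:2]),c[2]-z]*100] for t,z in zip(ths,zs)]
def arm(xy,Rt):
    "wheel arm angle (world) for the finger touching it from its ccw side"
    d=xy-HUB;th=np.arctan2(d[1],d[0]);a=th-.3
    for _ in range(20):
        n=np.array([-np.sin(a),np.cos(a)]);s=.0065+.0095*abs(n@Rt[:2,0])+.015*abs(n@Rt[:2,1])
        a=th-np.arcsin(s/np.hypot(*d))
    return a
E
python3 -c "
from h import *
print(rows([.164,-.603,.223],[3.82]*2,[.313,.211]))"
```

```text
[[42.8, -42.6, -9.0], [42.8, -42.6, 1.2]]
```

Request:
play_rows(gripper=[1, 1, 1, 1, 1, 1, 1, 1, 1, 1, 1, 1], delta_pos=[[0, 0, -5], [0, 0, -9], [42.8, -42.6, -9], [42.8, -42.6, -9], [42.8, -42.6, -9], [42.8, -42.6, -9], [42.8, -42.6, -9], [42.8, -42.6, -9], [42.8, -42.6, -9], [42.8, -42.6, -9], [42.8, -42.6, -9], [42.8, -42.6, -9]], turn=[[0, 0, 0], [0, 0, 0], [0, 0, 0], [0, 0, 0], [0, 0, 0], [0, 0, 0], [0, 0, 0], [0, 0, 0], [0, 0, 0], [0, 0, 0], [0, 0, 0], [0, 0, 0]])

```text
time: 1.6
position: [0.4657, -0.0774, 0.3123]
tool_rot: [0.991, 0.133, -0.0, -0.0]
ft_force: [-0.1, -0.4, 0.3]
grip_width: 0.0006
grip_force: 0.0
```

Request:
play_rows(gripper=[1, 1, 1, 1, 1], delta_pos=[[0, 0, 3], [0, 0, 6], [0, 0, 8.5], [0, 0, 10.2], [0, 0, 10.2]], turn=[[0, 0, 0], [0, 0, 0], [0, 0, 0], [0, 0, 0], [0, 0, 0]])

```text
time: 2.22
position: [0.464, -0.0795, 0.2092]
tool_rot: [0.991, 0.132, -0.002, -0.001]
ft_force: [0.3, -0.7, 0.7]
grip_width: 0.0005
grip_force: 0.0
```

Run:
```python
from h import *
import cv2
from rig import robot
c=robot.camera("side");i=c["color"][70:270,200:440,::-1]
cv2.imwrite("pics/s1.png",cv2.resize(i,None,fx=3,fy=3,interpolation=2))
p=robot.get_obs()["position"];print(p)
th=3.82-.1*np.arange(1,13);z=.211-.00255*np.maximum(0,3.55-th)
print(rows(np.r_[pos(3.82),.211],th,z))
```

```text
[ 0.4647734  -0.07984269  0.21013412]
[[-0.2, -0.6, 0.0], [-0.4, -1.3, 0.0], [-0.5, -2.0, 0.0], [-0.6, -2.6, 0.0], [-0.5, -3.3, 0.1], [-0.5, -4.0, 0.1], [-0.3, -4.7, 0.1], [-0.1, -5.3, 0.1], [0.2, -5.9, 0.2], [0.6, -6.5, 0.2], [1.0, -7.0, 0.2], [1.4, -7.5, 0.2]]
```

View pics/s1.png

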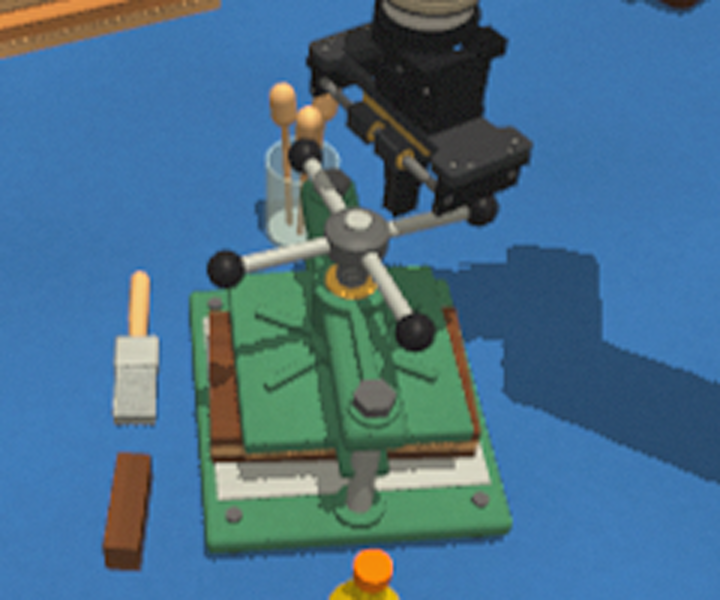

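The shut fingertip stands in the gap behind the near arm (crop pixel about (400,205)), clear of hub and balls. I'll start pushing.

Request:
play_rows(gripper=[1, 1, 1, 1, 1, 1, 1, 1, 1, 1, 1, 1], delta_pos=[[-0.2, -0.6, 0.0], [-0.4, -1.3, 0.0], [-0.5, -2.0, 0.0], [-0.6, -2.6, 0.0], [-0.5, -3.3, 0.1], [-0.5, -4.0, 0.1], [-0.3, -4.7, 0.1], [-0.1, -5.3, 0.1], [0.2, -5.9, 0.2], [0.6, -6.5, 0.2], [1.0, -7.0, 0.2], [1.4, -7.5, 0.2]], turn=[[0, 0, 0], [0, 0, 0], [0, 0, 0], [0, 0, 0], [0, 0, 0], [0, 0, 0], [0, 0, 0], [0, 0, 0], [0, 0, 0], [0, 0, 0], [0, 0, 0], [0, 0, 0]])

```text
time: 3.78
position: [0.4586, -0.0038, 0.2084]
tool_rot: [0.991, 0.132, -0.001, 0.0]
ft_force: [-1.1, -3.7, 0.1]
grip_width: 0.0008
grip_force: 1.9
```

```bash
cat > st.py <<'E'
import sys
from h import *
from rig import robot
from scipy.spatial.transform import Rotation as R
th0,z0,step,n=map(float,sys.argv[1:5])
o=robot.get_obs();p=o["position"];Rt=R.from_quat(o["tool_rot"]).as_matrix();d=p[:2]-HUB;u=d/np.hypot(*d)
F=o["ft_force"];tang=np.array([u[1],-u[0]])
print("t",o["time"],"p",p.round(4),"r",np.hypot(*d).round(4),"th",np.arctan2(d[1],d[0]).round(3),"arm",arm(p[:2],Rt).round(3),"F",F.round(1),"Ftan(cw)",(F[:2]@tang).round(1),"Frad",(F[:2]@u).round(1))
th=th0-step*np.arange(1,int(n)+1);z=z0-.00255*(th0-th)
print(rows(np.r_[pos(th0),z0],th,z),"end",th[-1],z[-1])
E
python3 st.py 2.62 .209 .12 12
```

```text
t 3.775 p [ 0.4586 -0.0038  0.2084] r 0.0683 th 2.626 arm 2.302 F [-1.1 -3.7  0.1] Ftan(cw) -3.7 Frad -0.9
[[0.6, -0.5, 0.0], [1.3, -1.0, 0.1], [2.0, -1.4, 0.1], [2.8, -1.7, 0.1], [3.6, -1.9, 0.2], [4.4, -2.0, 0.2], [5.2, -2.0, 0.2], [6.0, -1.9, 0.2], [6.8, -1.7, 0.3], [7.5, -1.4, 0.3], [8.3, -1.0, 0.3], [8.9, -0.6, 0.4]] end 1.1800000000000002 0.20532799999999998
```

Request:
play_rows(gripper=[1, 1, 1, 1, 1, 1, 1, 1, 1, 1, 1, 1], delta_pos=[[0.6, -0.5, 0.0], [1.3, -1.0, 0.1], [2.0, -1.4, 0.1], [2.8, -1.7, 0.1], [3.6, -1.9, 0.2], [4.4, -2.0, 0.2], [5.2, -2.0, 0.2], [6.0, -1.9, 0.2], [6.8, -1.7, 0.3], [7.5, -1.4, 0.3], [8.3, -1.0, 0.3], [8.9, -0.6, 0.4]], turn=[[0, 0, 0], [0, 0, 0], [0, 0, 0], [0, 0, 0], [0, 0, 0], [0, 0, 0], [0, 0, 0], [0, 0, 0], [0, 0, 0], [0, 0, 0], [0, 0, 0], [0, 0, 0]])

```text
time: 5.28
position: [0.5438, 0.0255, 0.2044]
tool_rot: [0.991, 0.132, -0.0, -0.001]
ft_force: [-4.3, 0.2, 0.3]
grip_width: 0.0005
grip_force: 1.8
```

```bash
python3 st.py 1.18 .205 .08 6
```

```text
t 5.275 p [0.5438 0.0255 0.2044] r 0.0681 th 1.182 arm 0.818 F [-4.3  0.2  0.3] Ftan(cw) -4.0 Frad -1.4
[[0.4, 0.3, 0.0], [0.8, 0.7, 0.0], [1.2, 1.1, 0.1], [1.5, 1.6, 0.1], [1.8, 2.0, 0.1], [2.0, 2.5, 0.1]] end 0.7 0.20377599999999998
```

Request:
play_rows(gripper=[1, 1, 1, 1, 1, 1], delta_pos=[[0.4, 0.3, 0.0], [0.8, 0.7, 0.0], [1.2, 1.1, 0.1], [1.5, 1.6, 0.1], [1.8, 2.0, 0.1], [2.0, 2.5, 0.1]], turn=[[0, 0, 0], [0, 0, 0], [0, 0, 0], [0, 0, 0], [0, 0, 0], [0, 0, 0]])

```text
time: 6.02
position: [0.5686, 0.0066, 0.2033]
tool_rot: [0.991, 0.132, -0.001, -0.001]
ft_force: [-5.3, 1.9, 0.6]
grip_width: 0.0005
grip_force: 2.4
```

```bash
python3 st.py 0.70 .204 .08 6
```

```text
t 6.025 p [0.5686 0.0066 0.2033] r 0.0671 th 0.716 arm 0.375 F [-5.3  1.9  0.6] Ftan(cw) -4.9 Frad -2.7
[[0.2, 0.5, 0.0], [0.4, 1.0, 0.0], [0.5, 1.5, 0.1], [0.6, 2.1, 0.1], [0.6, 2.6, 0.1], [0.6, 3.2, 0.1]] end 0.21999999999999997 0.20277599999999998
```

Request:
play_rows(gripper=[1, 1, 1, 1], delta_pos=[[0.2, 0.5, 0.0], [0.4, 1.0, 0.0], [0.5, 1.5, 0.1], [0.5, 1.5, 0.1]], turn=[[0, 0, 0], [0, 0, 0], [0, 0, 0], [0, 0, 0]])

```text
time: 6.52
position: [0.5782, -0.0066, 0.2025]
tool_rot: [0.991, 0.132, 0.0, -0.001]
ft_force: [-3.6, 2.9, 0.0]
grip_width: 0.0003
grip_force: 1.9
```

```bash
python3 st.py 0.46 .203 .08 6
```

```text
t 6.525 p [ 0.5782 -0.0066  0.2025] r 0.0677 th 0.474 arm 0.134 F [-3.6  2.9  0. ] Ftan(cw) -4.2 Frad -1.9
[[0.1, 0.5, 0.0], [0.1, 1.1, 0.0], [0.1, 1.6, 0.1], [0.1, 2.2, 0.1], [-0.0, 2.7, 0.1], [-0.1, 3.2, 0.1]] end -0.019999999999999962 0.201776
```

Still only the running friction of about 4 N.

Request:
play_rows(gripper=[1, 1, 1, 1], delta_pos=[[0.1, 0.5, 0.0], [0.1, 1.1, 0.0], [0.1, 1.6, 0.1], [0.1, 2.2, 0.1]], turn=[[0, 0, 0], [0, 0, 0], [0, 0, 0], [0, 0, 0]])

```text
time: 7.02
position: [0.5834, -0.0252, 0.2012]
tool_rot: [0.991, 0.132, -0.001, -0.003]
ft_force: [-4.6, 9.5, 0.3]
grip_width: 0.0006
grip_force: 4.3
```

```bash
python3 st.py 0.14 .202 .08 6
```

```text
t 7.025 p [ 0.5834 -0.0252  0.2012] r 0.0665 th 0.186 arm -0.185 F [-4.6  9.5  0.3] Ftan(cw) -10.1 Frad -2.8
[[-0.1, 0.5, 0.0], [-0.2, 1.1, 0.0], [-0.4, 1.6, 0.1], [-0.6, 2.1, 0.1], [-0.9, 2.6, 0.1], [-1.2, 3.0, 0.1]] end -0.33999999999999997 0.200776
```

Request:
play_rows(gripper=[1, 1, 1], delta_pos=[[0, 0, 0], [0, 0, 0], [0, 0, 0]], turn=[[0, 0, 0], [0, 0, 0], [0, 0, 0]])

```text
time: 7.4
position: [0.5842, -0.0261, 0.2012]
tool_rot: [0.991, 0.132, -0.0, -0.002]
ft_force: [-4.0, 6.0, -0.4]
grip_width: 0.0005
grip_force: 2.9
```

```bash
python3 st.py 0.14 .202 .04 6
python3 - <<'E'
import cv2
from rig import robot
c=robot.camera("side");i=c["color"][70:270,200:440,::-1]
cv2.imwrite("pics/s2.png",cv2.resize(i,None,fx=3,fy=3,interpolation=2))
E
```

```text
t 7.4 p [ 0.5842 -0.0261  0.2012] r 0.0672 th 0.17 arm -0.198 F [-4.   6.  -0.4] Ftan(cw) -6.6 Frad -2.9
[[-0.0, 0.3, 0.0], [-0.1, 0.5, 0.0], [-0.2, 0.8, 0.0], [-0.2, 1.1, 0.0], [-0.3, 1.3, 0.1], [-0.4, 1.6, 0.1]] end -0.09999999999999998 0.201388
```

View pics/s2.png

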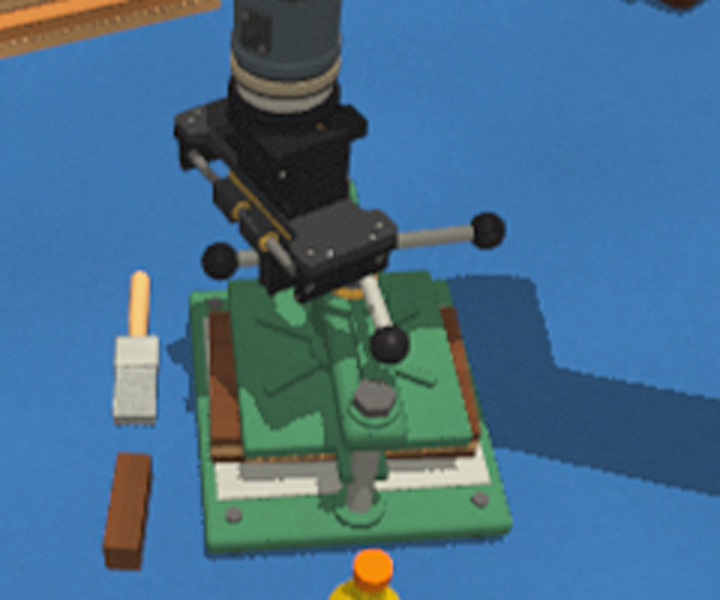

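The platen is down on or very near the blank, nothing else is in contact, and the push is rising (6.6 N settled). I'll go on in small steps.

Request:
play_rows(gripper=[1, 1, 1, 1, 1, 1], delta_pos=[[0, 0.3, 0], [-0.1, 0.5, 0], [-0.2, 0.8, 0], [-0.2, 1.1, 0], [-0.2, 1.1, 0], [-0.2, 1.1, 0]], turn=[[0, 0, 0], [0, 0, 0], [0, 0, 0], [0, 0, 0], [0, 0, 0], [0, 0, 0]])

```text
time: 8.2
position: [0.5848, -0.036, 0.2008]
tool_rot: [0.991, 0.131, -0.001, -0.003]
ft_force: [-3.3, 8.8, -1.2]
grip_width: 0.0006
grip_force: 3.9
```

```bash
python3 st.py -0.02 .2015 .04 6
```

```text
t 8.2 p [ 0.5848 -0.036   0.2008] r 0.0669 th 0.022 arm -0.349 F [-3.3  8.8 -1.2] Ftan(cw) -8.9 Frad -3.1
[[-0.1, 0.3, 0.0], [-0.2, 0.5, 0.0], [-0.3, 0.8, 0.0], [-0.4, 1.0, 0.0], [-0.5, 1.3, 0.1], [-0.6, 1.5, 0.1]] end -0.26 0.200888
```

Request:
play_rows(gripper=[1, 1, 1, 1, 1, 1], delta_pos=[[-0.1, 0.3, 0], [-0.2, 0.5, 0], [-0.3, 0.8, 0], [-0.4, 1.0, 0], [-0.4, 1.0, 0], [-0.4, 1.0, 0]], turn=[[0, 0, 0], [0, 0, 0], [0, 0, 0], [0, 0, 0], [0, 0, 0], [0, 0, 0]])

```text
time: 8.95
position: [0.5841, -0.0462, 0.2006]
tool_rot: [0.991, 0.131, 0.0, -0.004]
ft_force: [-2.3, 10.3, -3.1]
grip_width: 0.0004
grip_force: 4.2
```

```bash
python3 st.py -0.18 .201 .04 6
```

```text
t 8.95 p [ 0.5841 -0.0462  0.2006] r 0.0667 th -0.131 arm -0.498 F [-2.3 10.3 -3.1] Ftan(cw) -9.9 Frad -3.6
[[-0.1, 0.2, 0.0], [-0.3, 0.5, 0.0], [-0.4, 0.7, 0.0], [-0.5, 0.9, 0.0], [-0.7, 1.2, 0.1], [-0.9, 1.4, 0.1]] end -0.42 0.200388
```

Request:
play_rows(gripper=[1, 1, 1, 1, 1], delta_pos=[[-0.1, 0.2, 0], [-0.3, 0.5, 0], [-0.4, 0.7, 0], [-0.4, 0.7, 0], [-0.4, 0.7, 0]], turn=[[0, 0, 0], [0, 0, 0], [0, 0, 0], [0, 0, 0], [0, 0, 0]])

```text
time: 9.57
position: [0.5821, -0.0519, 0.2005]
tool_rot: [0.991, 0.131, 0.0, -0.006]
ft_force: [-1.3, 14.9, -3.3]
grip_width: 0.0005
grip_force: 6.4
```

```bash
python3 st.py -0.30 .2005 .04 6
```

```text
t 9.575 p [ 0.5821 -0.0519  0.2005] r 0.0657 th -0.221 arm -0.587 F [-1.3 14.9 -3.3] Ftan(cw) -14.3 Frad -4.5
[[-0.2, 0.2, 0.0], [-0.3, 0.4, 0.0], [-0.5, 0.7, 0.0], [-0.7, 0.9, 0.0], [-0.8, 1.1, 0.1], [-1.0, 1.3, 0.1]] end -0.54 0.199888
```

The push has risen steeply to 14 N, so the wheel is tight. I'll back off and lift out.

Request:
play_rows(gripper=[1, 1, 1, 1, 1, 1, 1, 1], delta_pos=[[0.4, -0.8, 0], [0.8, -1.7, 0], [1.0, -2.4, 0], [1.0, -2.4, 0], [1.0, -2.4, -4], [1.0, -2.4, -9], [1.0, -2.4, -14], [1.0, -2.4, -14]], turn=[[0, 0, 0], [0, 0, 0], [0, 0, 0], [0, 0, 0], [0, 0, 0], [0, 0, 0], [0, 0, 0], [0, 0, 0]])

```text
time: 10.58
position: [0.5886, -0.033, 0.3469]
tool_rot: [0.991, 0.132, 0.006, 0.002]
ft_force: [0.5, -0.3, -0.3]
grip_width: 0.0006
grip_force: 0.0
```

Request:
play_rows(gripper=[1, 1, 1, 1, 1, 1], delta_pos=[[-5, 10, 0], [-5, 16, 0], [-5, 22, 0], [-5, 25, 0], [-5, 25, 0], [-5, 25, 0]], turn=[[0, 0, 0], [0, 0, 0], [0, 0, 0], [0, 0, 0], [0, 0, 0], [0, 0, 0]])

```text
time: 11.32
position: [0.6022, -0.2864, 0.3398]
tool_rot: [0.991, 0.131, -0.001, -0.001]
ft_force: [0.1, 0.4, -0.2]
grip_width: 0.0005
grip_force: 0.0
```

Run:
```python
import cv2,numpy as np
from rig import robot
a=robot.camera("top")["color"][150:350,180:500,::-1];b=robot.camera("side")["color"][70:320,200:440,::-1]
a=cv2.resize(a,(480,300));b=cv2.resize(b,(288,300))
cv2.imwrite("pics/f.png",np.hstack([a,b]))
```

```text
(no output)
```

View pics/f.png

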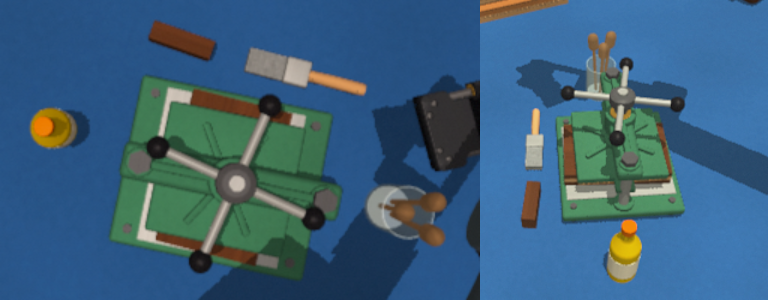

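The wheel arm now stands near -0.41 rad and the bystanders look unmoved. I'll check for spring-back by fitting the arm angle in the earlier side picture and in the present one.

Run:
```python
import pickle
from h import *
from rig import robot
from scipy.optimize import minimize
d=pickle.load(open("cams.pkl","rb"));c=d["side"]
def ang(c,px,a0,k,z):
    f=lambda a:(proj(c,balls([.518,-.0375,z,a[0]]))[k]-px)
    # free pixel offset (calibration), fit angle
    r=least_squares(lambda q:(f(q)+q[1:3]-0).ravel(),[a0,0,0]);return r.x.round(3),r.fun.round(1)
print("start",ang(c,np.array([(275,160),(339,181),(361,140),(302,122)],float),.1,[0,1,2,3],.227))
# s2 picture: far, left(+y), near balls
print("s2",ang(c,np.array([(220,260),(390,344),(488,230)])/3+[200,70],-.2+0*1.57,[0,1,2],.2185))
t=robot.camera("top")
print("now top",ang(t,np.array([(270,105),(158,147),(200,262),(315,218)])/1.5+[180,150],-.4,[0,1,2,3],.218))
s=robot.camera("side")
print("now side",ang(s,np.array([(568-480,93),(617-480,138),(678-480,103),(627-480,64)])/1.2+[200,70],-.4,[0,1,2,3],.218),robot.get_obs()["ft_force"])
```

```text
start (array([0.08 , 0.96 , 1.732]), array([ 0.6,  0. , -0.4,  0.2, -0.5, -0.3,  0.3,  0.2]))
s2 (array([-0.092,  0.73 ,  1.027]), array([ 0.1,  0. , -0.1, -0. , -0.1, -0. ]))
now top (array([-0.405,  0.578,  0.113]), array([ 0. ,  0.1,  0.1,  0.2,  0.6, -0.5, -0.7,  0.2]))
now side (array([-0.406,  0.786,  1.019]), array([ 0.2, -0.4,  0.4, -0.1, -0.3,  0.7, -0.3, -0.1])) [ 0.12530961 -1.09842715 -1.10811711]
```

```bash
python3 -c "
from rig import robot
print(robot.hand_in())"
```

```text
the job is handed in; nothing more can be done
None
```

I turned the press wheel clockwise about 3.6 rad until the push rose steeply to about 14 N, so the platen should be clamped tight. I then moved the hand clear and handed the job in; the final pictures showed the wheel at rest and nothing visibly moved, but the 50 N clamping force could not be measured and no verdict came back.

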